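Load the bead kiln

ROBOT

A 6-joint arm with a two-finger parallel gripper is mounted at the origin on the work surface. World frame = base frame: x ahead of the robot, y to its left, z up, the work surface at z = 0. Lengths are in m, angles in rad, forces in N, time in s.
With the tool pointing down it reaches from about 0.35 to 0.775 m from the base axis. Payload 7.3 kg.
Tool frame: the origin (TCP) lies at the very end of the fingers, on their centre line; the grasp point (between the pads) lies 19 mm behind it (robot.pinch_z is the distance from the TCP to the grasp point, in m); z points along the fingers, y is the line along which they close (so a half turn about z gives the same grasp; the last joint's range is limited). The gripper opens to 92 mm and grips with 3 to 60 N. Pads are 19 mm wide; open, the fingers measure 130 mm over their backs; the gripper's body (75 mm by 190 mm) begins 47 mm behind the grasp point.
Start: joints at [-1.394, 0.342, 1.524, -0, 1.275, -0.146], TCP at [0.167, -0.498, 0.227] pointing down, gripper open.
Joint ranges: [-2.53, 2.53], [-0.77, 2.02], [0.04, 2.7], [-1, 4.14], [0.28, 2.66], [-3.11, 3.11]. Speed limits (rad/s): [2.57, 2.57, 3.14, 3.14, 3.14, 3.14].

INTERFACE

Orientations are given as [roll, pitch, yaw] about the fixed x, y, z axes, in that order (R = Rz(yaw) Ry(pitch) Rx(roll)).
In Python, from cell import robot gives the robot as it stands.
- The arm moves only by the tool move_arm, never from a script. Its argument "motion" is a list of rows, each a list of 6 numbers: the shift along the tool's x, y, z in units of 0.1 m (1.0 is 0.1 m), then the turn, a rotation vector about the tool's x, y, z in units of pi rad (1.0 is pi rad). In form: [[dx, dy, dz, rx, ry, rz], ...]. A call has 1 to 12 rows; each row is the pose to reach, as a shift and turn from the pose commanded when the call began, along the tool's axes at that moment, turning the shorter way round; what a row does not reach only later rows make up. A row lasts 1/8 s, in which the tool goes at most 62.5 mm and 10.7 degrees, less where a joint would pass 70% of its speed; a pose out of reach is approached as far as the arm can. A call with a number of a shift or a turn outside -1 to 1 is refused whole. A call with a gripper value outside its range is refused whole. "fingers" is the opening, from -1 (shut) to 1 (fully open), set as the call begins (left out, the last holds). The fingers move at their own pace and stop on an object; "newtons" is the grip in N (left out, the last holds). Time passes only in rows, so rows that repeat a pose let the fingers close. It gives the time, the measured TCP pose, the force, the opening and the grip force at its end, in the units of the state.
- robot.observe(): the state, without advancing time (a new reading comes with each control period).
- robot.read_camera(name): name is "scene" or "top" or "wrist"; returns a dict with "image" (420x560x3 uint8, red, green, blue), "range_z" (420x560 float32, m along the optical axis (not along the pixel's ray), 0 where there is no reading), "vfov" (degrees; the focal length in pixels is half the picture's height over the tangent of half this angle, whatever the lens; pixels are square), "cx", "cy" (the principal point, pixels), "extrinsics" (4x4, takes a point from camera to world coordinates); the wrist camera has in their place "hand_eye" (4x4, takes a point from camera to tool coordinates, whose origin is the TCP and whose axes are the flange's). Camera axes: x right, y up, looking along -z (the intrinsics and any distortion apply to the point x, -y, -z); pixel columns grow to the right and rows downward; lengths in m; the calibration is good to about 2 mm. A picture is of the moment at which its call begins: read the wrist's pose just before it.
- robot.hand_in(): hands the job in; it is judged then, once.
The state is a dict: "time": time; "qpos": joint angles; "qvel": joint speeds; "joint_efforts": joint torques, N m; "tool_pos": TCP position; "tool_rot": TCP orientation; "contact_force": force on the tool from outside, world axes, zero at the start; "torque": the same for the moment, N m; "opening": finger opening in m; "grip_force": force on a finger pad.
Only numpy, scipy, OpenCV 4.12 (cv2) and the standard library are available. Lean on these libraries where they do the work, as an engineer would, in place of code of your own. Each camera call takes 0.05 s, during which the arm holds its last target. There are 200 camera calls.

TASK

Get the cold bench kiln ready for firing: lift its draw latch lever over past centre so that the hook comes free, open the lid, and stack all the bead trays from the bench in one pile in the chamber, each with its corner pins dropped into the pockets below. Then press the lid fully shut past its catch, leaving the latch lever thrown back, and do not disturb the bowl, jar and paddle.

Things in the scene. Friction and masses are not known exactly. Their poses are not given: they have to be found in the camera images.
- kiln: Cold bench kiln, blue steel, fixed, 200 (x) by 300 (y) by 122 mm high. Origin on the table under the chamber's centre, z up. Chamber: y -75 to 75, inside 180 x 130, rim at z 85; hood lid hinged along its +y edge. Beside it a flat deck, y -75 to -225, top at z 100, with the draw latch. On the chamber floor (z 16) is a fixed frame with rim and corner pockets as a tray's, long side along x.
- tray_seat (a point): Centre of the fixed steel frame in the chamber, at its rim's level (30 mm above the table), axes as the kiln's. The lowest tray seats with its origin 8 mm below this point, each next one 18 mm higher (a tray whose pins stand on a rim sits 8 mm too high). Four trays fit under the lid. Play of a seated pin is 2 mm each way.
- lever (a joint): Draw latch lever, rad. 0: flat on the deck, latched, hook over the lid's keeper. Turns about the line through latch_pivot along the kiln's x, the tip rising and going over towards the lid. A spring resists with up to 10 N at the tab until the centre at about 1.1 (let go, it falls back); past upright it goes over by itself to its stop at 2.1, where it stays, 30 degrees past upright, the hook lifted clear.
- lever_tab (a point): Centre of the black tab on the lever's end, 24 mm wide along the kiln's x (pinch it across this, from above), 18 x 16 mm otherwise; 66 mm along the lever from the pivot and 8 mm above the lever's line. Moves with the lever; 28 mm above the deck when latched. It can turn between the fingers as the lever swings.
- latch_pivot (a point): Centre of the lever's pivot, fixed on the kiln, 20 mm above the deck, at x 45, y -128 mm of the kiln.
- lid (a joint): Kiln lid angle, rad: 0 fully shut, opens upward to a stop at 1.75 (past upright). Stiff hinge: stays where it is left. A spring catch at its free edge: from 0.065 down to 0 it resists (with the hinge, about 15 N at the handle), then snaps in and holds the lid shut; opening takes as much. Cannot be opened while latched. Open it nearly to the stop: the gripper needs the room.
- lid_handle (a point): Centre of the steel bar handle on top of the lid: round bar 10 mm thick, 80 mm long along the kiln's x (centre at kiln x -40), 40 mm above the lid's upper face (free gap 35 mm), 146 mm from the hinge line along the lid and 77 mm above the hinge line when shut. Moves with the lid; with the lid open it is on the outer (+y) side near the top.
- lid_hinge (a point): Point on the lid's hinge line (along the kiln's x) at kiln x 0, y 78 mm, 85 mm above the table. The lid is a hood 37 mm deep (12 mm top, 25 mm skirt); shut, its upper face is 37 mm above the hinge line; it reaches 156 mm from the hinge to its free edge.
- tray0: One of two to four identical aluminium bead trays (absent ones are None), 120 mm long (x), 56 wide (y), z up, 110 to 200 g. Stands on 4 round-ended pins, 9 mm thick, 8 long, at x +-50.5, y +-18.5. Origin: centre, at pin-tip level. Floor's underside at z 8, rim top at z 26. Rim corners hold 13 mm square pockets, 14 deep, for the pins of the tray above. Grip across the 56 mm, at mid-length.
- tray1: Bead tray like tray0; either way round is the same.
- tray2: Bead tray like tray0; either way round is the same.
- tray3: Bead tray like tray0; either way round is the same.
- bowl: White ceramic bowl 90 mm wide, 45 mm high, bystander; origin at the centre of its underside.
- jar: Glass jar with metal lid, 64 mm wide, 100 mm high, bystander; origin at the centre of its underside.
- paddle: Graphite marver paddle lying flat, 75 x 50 x 14 mm head with a wooden handle, about 200 mm long in all, bystander; origin under its middle.
Not all that is in view belongs to the job. Leave any pink or turquoise look-alike of the tray2 alone.

How it is judged:
On the way, in this order (a step that is already met when the one before it is completed fails the run):
1. the latch lever is lifted past centre and stays over, hook free, with the lid still down (value of joint lever above 1.8 rad and value of joint lid below 0.2 rad), for 0.2 s.
2. the lid stands open (more than 1.2 rad) (value of joint lid above 1.2 rad), for 0.2 s.
3. all trays are stacked in the chamber, pins in the pockets, let go, with the lid open (horizontal distance between each of tray0, tray1, tray2, tray3 and tray_seat below 0.01 m and angle between the x axis of each of tray0, tray1, tray2, tray3 and the x axis of kiln, either way round below 0.08 rad and angle between each of tray0, tray1, tray2, tray3's own z axis and vertical below 0.06 rad and (z of tray0 in the frame of tray_seat between -0.0115 and -0.0045 m or z of tray0 in the frame of tray_seat between 0.0065 and 0.0135 m or z of tray0 in the frame of tray_seat between 0.0245 and 0.0315 m or z of tray0 in the frame of tray_seat between 0.0425 and 0.0495 m) and contact force between the fingers and tray0 below 0.3 N and (z of tray1 in the frame of tray_seat between -0.0115 and -0.0045 m or z of tray1 in the frame of tray_seat between 0.0065 and 0.0135 m or z of tray1 in the frame of tray_seat between 0.0245 and 0.0315 m or z of tray1 in the frame of tray_seat between 0.0425 and 0.0495 m) and contact force between the fingers and tray1 below 0.3 N and (z of tray2 in the frame of tray_seat between -0.0115 and -0.0045 m or z of tray2 in the frame of tray_seat between 0.0065 and 0.0135 m or z of tray2 in the frame of tray_seat between 0.0245 and 0.0315 m or z of tray2 in the frame of tray_seat between 0.0425 and 0.0495 m) and contact force between the fingers and tray2 below 0.3 N and (z of tray3 in the frame of tray_seat between -0.0115 and -0.0045 m or z of tray3 in the frame of tray_seat between 0.0065 and 0.0135 m or z of tray3 in the frame of tray_seat between 0.0245 and 0.0315 m or z of tray3 in the frame of tray_seat between 0.0425 and 0.0495 m) and contact force between the fingers and tray3 below 0.3 N and value of joint lid above 0.5 rad), for 0.3 s.
At the end, for the whole second after the job is handed in: Lid fully shut past its catch (under 0.02 rad), lever still thrown back (over 1.8 rad), and every tray present at rest in one pile on the chamber's frame: within 10 mm of its centre, in line within 0.08 rad, level within 0.06 rad, at its nested height within 3.5 mm (horizontal distance between each of tray0, tray1, tray2, tray3 and tray_seat below 0.01 m and angle between the x axis of each of tray0, tray1, tray2, tray3 and the x axis of kiln, either way round below 0.08 rad and angle between each of tray0, tray1, tray2, tray3's own z axis and vertical below 0.06 rad and (z of tray0 in the frame of tray_seat between -0.0115 and -0.0045 m or z of tray0 in the frame of tray_seat between 0.0065 and 0.0135 m or z of tray0 in the frame of tray_seat between 0.0245 and 0.0315 m or z of tray0 in the frame of tray_seat between 0.0425 and 0.0495 m) and contact force between the fingers and tray0 below 0.3 N and (z of tray1 in the frame of tray_seat between -0.0115 and -0.0045 m or z of tray1 in the frame of tray_seat between 0.0065 and 0.0135 m or z of tray1 in the frame of tray_seat between 0.0245 and 0.0315 m or z of tray1 in the frame of tray_seat between 0.0425 and 0.0495 m) and contact force between the fingers and tray1 below 0.3 N and (z of tray2 in the frame of tray_seat between -0.0115 and -0.0045 m or z of tray2 in the frame of tray_seat between 0.0065 and 0.0135 m or z of tray2 in the frame of tray_seat between 0.0245 and 0.0315 m or z of tray2 in the frame of tray_seat between 0.0425 and 0.0495 m) and contact force between the fingers and tray2 below 0.3 N and (z of tray3 in the frame of tray_seat between -0.0115 and -0.0045 m or z of tray3 in the frame of tray_seat between 0.0065 and 0.0135 m or z of tray3 in the frame of tray_seat between 0.0245 and 0.0315 m or z of tray3 in the frame of tray_seat between 0.0425 and 0.0495 m) and contact force between the fingers and tray3 below 0.3 N and value of joint lid below 0.02 rad and value of joint lever above 1.8 rad and linear speed of each of tray0, tray1, tray2, tray3 below 0.02 m/s); the robot touches nothing.
It fails at once if the bowl, jar or paddle is moved more than 30 mm or tipped (distance of any of bowl, jar, paddle from where it was at the start of the episode above 0.03 m or angle between any of bowl, jar, paddle's own z axis and vertical above 0.35 rad).
It fails at once if the lid is forced up while the latch still holds it (value of joint lid above 0.12 rad and value of joint lever below 0.9 rad).
Of tray0, tray1, tray2, tray3 only 2 to 4 are there at a start; the rules pass over those that are not, and their reading is None.
At some moment in a run one of tray0, tray1, tray2, tray3 may be knocked a few centimetres aside while the robot is not near it.
Once in a run the grip may slacken for a moment while it holds something.
It also fails if it takes over 210 s, if anything falls off the work surface, if the arm or the gripper's body presses on something with over 40 N, if the wrist force passes 120 N, or if a joint passes its speed limit or range.

## Working session

There is one attempt and no reset: what is moved stays moved. The work goes in short steps, Python scripts to look and compute and a tool call to move; the robot and the scene stay as the last step left them, time stands still between calls to the robot, and variables do not carry over. Pictures are saved under pics/ and viewed, at most 14 in all, crops included, and the job is handed in when it is done.

Besides the shell and the picture viewer there is one more tool, called as name(argument=value, ...), one argument or row to a line, values as JSON. move_arm: Moves the arm, as the interface text tells. Shifts and turns lie within -1 to 1; 1 stands for 0.1 m of shift or pi rad of turn. Its arguments: {"type":"object","properties":{"motion":{"type":"array"},"fingers":{"type":"number"},"newtons":{"type":"number"}},"required":["motion"]}

```bash
ls; mkdir -p pics
cat > h.py <<'E'
import numpy as np, cv2
from cell import robot
from scipy.spatial.transform import Rotation as R
def cam(n):
    s=robot.observe(); c=robot.read_camera(n)
    if 'hand_eye' in c:
        T=np.eye(4);T[:3,:3]=R.from_euler('xyz',s['tool_rot']).as_matrix();T[:3,3]=s['tool_pos']
        c['E']=T@c['hand_eye']
    else: c['E']=c['extrinsics']
    c['f']=210/np.tan(np.radians(c['vfov'])/2)
    return c
def cloud(c):
    v,u=np.mgrid[0:420,0:560]; z=c['range_z']
    P=np.stack([(u-c['cx'])/c['f']*z,-(v-c['cy'])/c['f']*z,-z],-1)
    return P@c['E'][:3,:3].T+c['E'][:3,3]
def ray(c,u,v,h):
    d=c['E'][:3,:3]@np.array([(u-c['cx'])/c['f'],-(v-c['cy'])/c['f'],-1]);o=c['E'][:3,3]
    return o+d*(h-o[2])/d[2]
def save(c,n): cv2.imwrite('pics/'+n+'.png',c['image'][:,:,::-1])
E
python3 - <<'E'
from h import *
print(robot.observe())
for n in('top','scene','wrist'):
    c=cam(n); save(c,n+'0'); print(n,{k:v for k,v in c.items() if k not in('image','range_z')}); 
    np.savez('/tmp/'+n,P=cloud(c),im=c['image'])
E
```

```text
pics
{'time': 0.0, 'qpos': array([-1.39397888e+00,  3.42751667e-01,  1.52499572e+00,  1.85259555e-05,
        1.27541298e+00, -1.46027785e-01]), 'qvel': array([ 4.99038458e-05, -4.14548176e-05,  6.12041574e-04,  1.39799879e-03,
        1.07025766e-03,  8.69624493e-04]), 'joint_efforts': array([-2.60078123e-03, -4.31249964e+01, -2.44226450e+01,  7.14260526e-02,
        5.58605546e-02, -1.40630409e-04]), 'tool_pos': array([ 0.16650604, -0.49747327,  0.22603738]), 'tool_rot': array([-3.14004420e+00, -2.45643623e-04,  3.22839636e-01]), 'contact_force': array([-0.62786428,  1.20749565, -0.58391449]), 'torque': array([-0.025758  , -0.03566352, -0.01607739]), 'grip_force': 0.0, 'opening': 0.09203624658596651}
top {'vfov': 54.98714138772708, 'cx': 283.15416400144943, 'cy': 207.7523322467151, 'extrinsics': array([[-0.02593611,  0.99541599, -0.09205615,  0.53845414],
       [-0.99957838, -0.02462125,  0.01539044, -0.00178678],
       [ 0.01305335,  0.0924165 ,  0.99563487,  0.98450017],
       [ 0.        ,  0.        ,  0.        ,  1.        ]]), 'E': array([[-0.02593611,  0.99541599, -0.092
[... 997 characters left out ...]
  9.62608559e-01,  2.70895160e-01,
         7.21302068e-02],
       [ 9.99999556e-01,  8.80826500e-04, -3.33579093e-04,
         3.27909197e-04],
       [-5.59717726e-04,  2.70894787e-01, -9.62608800e-01,
        -1.57194113e-01],
       [ 0.00000000e+00,  0.00000000e+00,  0.00000000e+00,
         1.00000000e+00]]), 'E': array([[ 3.16499858e-01,  9.13102985e-01,  2.57042369e-01,
         2.35035511e-01],
       [-9.48592189e-01,  3.04897342e-01,  8.49144837e-02,
        -4.75162662e-01],
       [-8.35866599e-04, -2.70703806e-01,  9.62662324e-01,
         3.83314488e-01],
       [ 0.00000000e+00,  0.00000000e+00,  0.00000000e+00,
         1.00000000e+00]]), 'f': np.float64(358.1332418118701)}
```

View pics/top0.png

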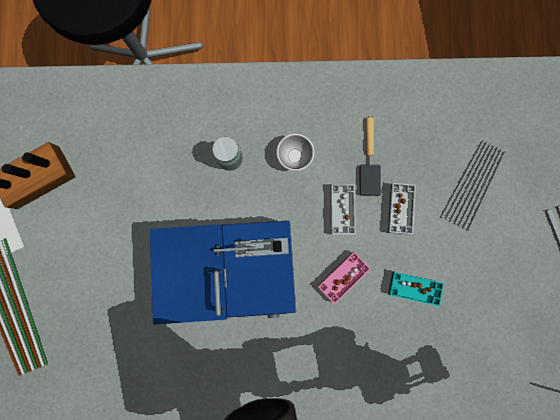

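View pics/scene0.png

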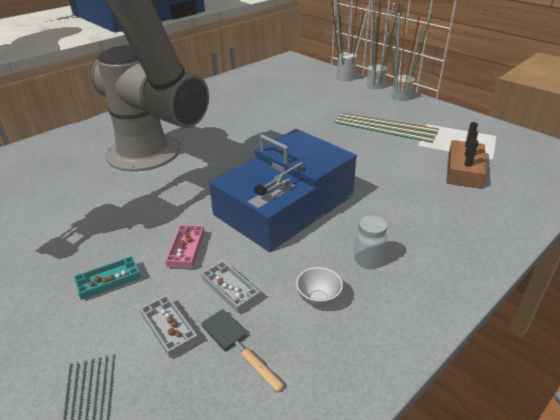

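The top view shows the kiln with its lid on the +y side (152–295, 222–323), the lever tab at about (276,246) and the handle at (216,292). There are two silver trays at (342,209) and (402,209). The pink and turquoise ones are decoys. The scene view agrees.

Run:
```python
from h import *
d=np.load('/tmp/top.npz');P=d['P'];im=d['im'].astype(int)
r,g,b=im[...,0],im[...,1],im[...,2]
blue=(b>80)&(b>r*2)&(b>1.5*g)
for lo,hi,n in((.112,.135,'lid'),(.09,.108,'deck'),(.05,.15,'all')):
    m=blue&(P[...,2]>lo)&(P[...,2]<hi)
    q=P[m]; print(n,m.sum(),np.median(q[:,2]) if len(q) else 0)
    rc=cv2.minAreaRect((q[:,:2]*1000).astype(np.float32));print(rc,cv2.boxPoints(rc).round(0).tolist())
# trays: depth above table
for u,v in((342,209),(402,209)):
    w=P[v-40:v+40,u-27:u+27]; c=im[v-40:v+40,u-27:u+27]
    m=(w[...,2]>.012)&(w[...,2]<.05)
    n,l,s,ce=cv2.connectedComponentsWithStats(m.astype(np.uint8))
    k=l[40,27] or 1+np.argmax(s[1:,4]); q=w[l==k]; rc=cv2.minAreaRect((q[:,:2]*1000).astype(np.float32));print(rc,np.percentile(q[:,2],[5,50,95]))
h=P[...,2]; m=(h>.14)&(h<.18)
n,l,s,ce=cv2.connectedComponentsWithStats(m.astype(np.uint8))
for k in range(1,n):
    if s[k,4]>30: q=P[l==k];print('high',s[k],cv2.minAreaRect((q[:,:2]*1000).astype(np.float32)),np.median(q[:,2]))
# black tab
m=(im.max(-1)<50)&(h>.108)&(h<.14); m[:,:200]=0;m[:,300:]=0; q=P[m];print('tab',m.sum(),np.median(q,0) if m.any() else 0)
# pts on bowl, jar, paddle
for u,v in((227,148),(295,152),(369,180),(370,118)):print(P[v,u])
```

```text
lid 6170 0.1216686099520099
((484.77435302734375, 190.28372192382812), (199.4695281982422, 154.2014923095703), 2.024111032485962) [[382.0, 264.0], [388.0, 110.0], [587.0, 117.0], [582.0, 271.0]]
deck 5202 0.09954219525533242
((487.5563049316406, 122.8136978149414), (198.44960021972656, 309.2428894042969), 2.1235861778259277) [[383.0, 274.0], [394.0, -35.0], [592.0, -28.0], [581.0, 281.0]]
all 11393 0.11957247959220874
((487.1841125488281, 123.2308120727539), (199.49913024902344, 310.27703857421875), 2.07099986076355) [[382.0, 275.0], [393.0, -35.0], [592.0, -28.0], [581.0, 282.0]]
((622.3738403320312, -160.6102752685547), (56.77041244506836, 118.42481994628906), 88.49210357666016) [0.01220516 0.01950545 0.02695546]
((619.6054077148438, -302.6971435546875), (57.465003967285156, 119.90534973144531), 83.61372375488281) [0.01232764 0.02079422 0.02659371]
high [214 270   9  46 237] ((447.4389953613281, 121.74100494384766), (89.3369369506836, 10.02176284790039), 2.602245569229126) 0.16546698089687661
tab 107 [0.53596245 0.00236754 0.1346224 ]
[0.75656947 0.10595546 0.10171562]
[ 0.76616419 -0.04968809  0.00681507]
[ 0.69114025 -0.22809648  0.01272062]
[ 0.84566112 -0.2372695   0.01435512]
```

move_arm(
  motion=[
    [0,0,-0.33,0,0,-0.409],
    [0,0,-0.33,0,0,-0.409],
    [0,0,-0.33,0,0,-0.409],
    [0,0,-0.33,0,0,-0.409],
    [0,0,-0.33,0,0,-0.409],
    [0,0,-0.33,0,0,-0.409],
    [0,0,-0.33,0,0,-0.409],
    [0,0,-0.33,0,0,-0.409],
    [0,0,-0.33,0,0,-0.409],
  ],
  fingers=1,
)

```text
time: 1.27
tool_pos: [0.1666, -0.4978, 0.2596]
tool_rot: [-3.142, -0.0, 1.605]
contact_force: [0.6, -0.7, 0.9]
opening: 0.0915
grip_force: 0.0
```

move_arm(
  motion=[
    [0.32,0.26,0,0,0,0],
    [0.64,0.52,0,0,0,0],
    [0.97,0.775,0,0,0,0],
  ],
)

```text
time: 1.65
tool_pos: [0.241, -0.3971, 0.2596]
tool_rot: [3.141, -0.0, 1.605]
contact_force: [0.5, -0.6, 0.8]
opening: 0.0913
grip_force: 0.0
```

move_arm(
  motion=[
    [0.32,0.26,0,0,0,0],
    [0.64,0.52,0,0,0,0],
    [0.97,0.775,0,0,0,0],
  ],
)

```text
time: 2.02
tool_pos: [0.315, -0.2972, 0.2598]
tool_rot: [3.141, 0.0, 1.605]
contact_force: [-0.3, 0.1, 0.2]
opening: 0.0915
grip_force: 0.0
```

move_arm(
  motion=[
    [0.32,0.26,0,0,0,0],
    [0.64,0.52,0,0,0,0],
    [0.97,0.775,0,0,0,0],
  ],
)

```text
time: 2.4
tool_pos: [0.3889, -0.1974, 0.2598]
tool_rot: [3.141, 0.0, 1.605]
contact_force: [0.8, -0.7, 0.1]
opening: 0.0923
grip_force: 0.0
```

move_arm(
  motion=[
    [0.32,0.26,0,0,0,0],
    [0.64,0.52,0,0,0,0],
    [0.97,0.775,0,0,0,0],
  ],
)

```text
time: 2.78
tool_pos: [0.4628, -0.0976, 0.2598]
tool_rot: [3.141, 0.0, 1.605]
contact_force: [0.3, -0.7, -0.2]
opening: 0.0917
grip_force: 0.0
```

move_arm(
  motion=[
    [0.32,0.26,0,0,0,0],
    [0.64,0.52,0,0,0,0],
    [0.97,0.775,0,0,0,0],
    [0.97,0.775,0,0,0,0],
    [0.97,0.775,0,0,0,0],
  ],
)

```text
time: 3.4
tool_pos: [0.5354, 0.0007, 0.2595]
tool_rot: [-3.141, 0.0, 1.607]
contact_force: [0.1, 0.6, -0.9]
opening: 0.0916
grip_force: 0.0
```

Motion works well. Next I look from the wrist and check the gripper body's orientation in the scene view.

Run:
```python
from h import *
c=cam('wrist');s=cam('scene')
cv2.imwrite('pics/w1.png',np.vstack([c['image'],])[:,:,::-1]); save(s,'s1')
P=cloud(c);h=P[...,2];im=c['image'].astype(int)
m=(im.max(-1)<55)&(h>.11)&(h<.15)
n,l,st,ce=cv2.connectedComponentsWithStats(m.astype(np.uint8))
for k in range(1,n):
    if st[k,4]>60:
        q=P[l==k];print(st[k],np.median(q,0).round(4),cv2.minAreaRect((q[:,:2]*1000).astype(np.float32)))
r,g,b=im[...,0],im[...,1],im[...,2];blue=(b>60)&(b>r*1.8)&(b>1.4*g)
for lo,hi in((.112,.13),(.09,.108)):
    m=blue&(h>lo)&(h<hi);q=P[m];print(m.sum(),np.median(q[:,2]),cv2.minAreaRect((q[:,:2]*1000).astype(np.float32)))
m=(h>.145)&(h<.175)&(P[...,0]<.5);q=P[m]
if m.sum()>30: print('handle',m.sum(),np.median(q[:,2]),cv2.minAreaRect((q[:,:2]*1000).astype(np.float32)))
```

```text
[224  47  52   3 111] [0.5121 0.1153 0.1154] ((508.2022705078125, 115.21080017089844), (39.82077407836914, 0.519315242767334), 2.010962724685669)
[285  47  66   3 107] [0.5653 0.1174 0.1183] ((560.7481689453125, 117.19306945800781), (50.0560417175293, 0.47006523609161377), 2.2460250854492188)
[267 185  28  24 275] [0.5372 0.0076 0.1341] ((536.445556640625, 0.7883338928222656), (22.202178955078125, 17.483823776245117), 2.7877941131591797)
9539 0.12114299259895317 ((486.0270080566406, 130.35256958007812), (200.33456420898438, 33.030460357666016), 2.057006597518921)
32765 0.09927309582901972 ((490.0038757324219, 42.07579040527344), (198.52127075195312, 148.0034637451172), 2.224889039993286)
handle 2538 0.16520469709127844 ((447.0970458984375, 122.71453857421875), (89.74645233154297, 10.472052574157715), 2.1039562225341797)
```

View pics/w1.png

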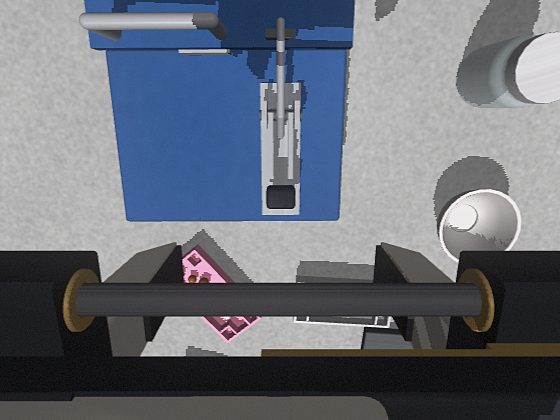

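View pics/s1.png

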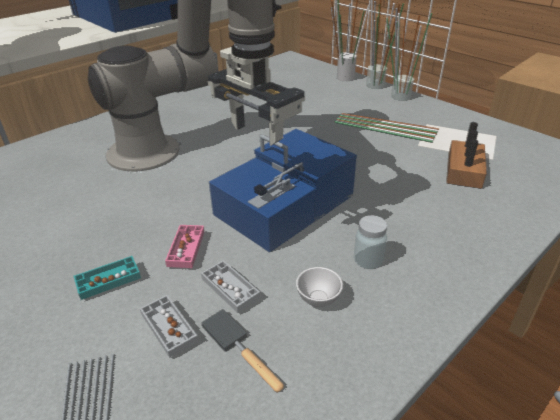

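move_arm(
  motion=[
    [0,0.01,0.4,0,0,0],
    [0,0.01,0.8,0,0,0],
    [0,0.01,1.0,0,0,0],
    [0,0.01,1.0,0,0,0],
  ],
  fingers=0.1,
)

```text
time: 4.0
tool_pos: [0.5357, 0.0003, 0.1586]
tool_rot: [-3.138, -0.0, 1.606]
contact_force: [0.6, -0.6, 1.0]
opening: 0.0562
grip_force: 0.0
```

move_arm(
  motion=[
    [0,0,0.15,0,0,0],
    [0,0,0.3,0,0,0],
    [0,0,0.455,0,0,0],
    [0,0,0.455,0,0,0],
  ],
)

```text
time: 4.5
tool_pos: [0.536, 0.0013, 0.1127]
tool_rot: [-3.139, -0.0, 1.608]
contact_force: [0.7, -0.9, 0.1]
opening: 0.0502
grip_force: 0.0
```

move_arm(
  motion=[
    [0,0,0,0,0,0],
    [0,0,0,0,0,0],
    [0,0,0,0,0,0],
    [0,0,0,0,0,0],
    [0,0,0,0,0,0],
    [0,0,0,0,0,0],
  ],
  fingers=-1,
  newtons=30,
)

```text
time: 5.25
tool_pos: [0.5372, 0.0011, 0.1146]
tool_rot: [3.141, 0.0, 1.608]
contact_force: [0.5, 0.0, 4.3]
opening: 0.0236
grip_force: 30.0
```

```bash
cat >> h.py <<'E'
C=np.array([.4846,.1926]);Y=.037
def k2w(x,y,z): return np.array([C[0]+np.cos(Y)*x-np.sin(Y)*y,C[1]+np.sin(Y)*x+np.cos(Y)*y,z])
def rel(p,s=None):
    s=s or robot.observe(); return R.from_euler('xyz',s['tool_rot']).inv().apply(np.asarray(p)-s['tool_pos'])*10
E
python3 - <<'E'
from h import *
print(robot.observe()['opening'])
p0=np.array([-.194,.128])
for t in np.arange(.1,2.11,.1):
    y=-.128-.066*np.cos(t)+.008*np.sin(t); z=.120+.066*np.sin(t)+.008*np.cos(t)
    print(round(t,2),'dx',round((y-p0[0])*10,3),'dz',round(-(z-p0[1])*10,3))
E
```

```text
0.023576996386943005
0.1 dx 0.011 dz -0.065
0.2 dx 0.029 dz -0.13
0.3 dx 0.053 dz -0.191
0.4 dx 0.083 dz -0.251
0.5 dx 0.119 dz -0.307
0.6 dx 0.16 dz -0.359
0.7 dx 0.207 dz -0.406
0.8 dx 0.258 dz -0.449
0.9 dx 0.312 dz -0.487
1.0 dx 0.371 dz -0.519
1.1 dx 0.432 dz -0.544
1.2 dx 0.495 dz -0.564
1.3 dx 0.561 dz -0.577
1.4 dx 0.627 dz -0.584
1.5 dx 0.693 dz -0.584
1.6 dx 0.759 dz -0.577
1.7 dx 0.824 dz -0.564
1.8 dx 0.888 dz -0.545
1.9 dx 0.949 dz -0.519
2.0 dx 1.007 dz -0.487
2.1 dx 1.062 dz -0.449
```

move_arm(
  motion=[
    [0.011,0,-0.065,0,0,0],
    [0.029,0,-0.13,0,0,0],
    [0.053,0,-0.191,0,0,0],
    [0.083,0,-0.251,0,0,0],
    [0.119,0,-0.307,0,0,0],
    [0.16,0,-0.359,0,0,0],
    [0.207,0,-0.406,0,0,0],
    [0.258,0,-0.449,0,0,0],
    [0.312,0,-0.487,0,0,0],
    [0.371,0,-0.519,0,0,0],
    [0.432,0,-0.544,0,0,0],
    [0.495,0,-0.564,0,0,0],
  ],
)

```text
time: 6.75
tool_pos: [0.5353, 0.0487, 0.1715]
tool_rot: [3.141, 0.004, 1.608]
contact_force: [1.1, -5.0, 2.8]
opening: 0.0236
grip_force: 30.0
```

move_arm(
  motion=[
    [0.066,0,-0.013,0,0,0],
    [0.132,0,-0.02,0,0,0],
    [0.198,0,-0.02,0,0,0],
    [0.264,0,-0.013,0,0,0],
    [0.329,0,0,0,0,0],
    [0.393,0,0.019,0,0,0],
    [0.454,0,0.045,0,0,0],
    [0.512,0,0.077,0,0,0],
    [0.512,0,0.077,0,0,0],
  ],
)

```text
time: 7.88
tool_pos: [0.5332, 0.103, 0.1654]
tool_rot: [3.139, -0.001, 1.608]
contact_force: [-2.1, 3.2, 11.7]
opening: 0.0236
grip_force: 30.0
```

Run:
```python
from h import *
s=cam('scene');cv2.imwrite('pics/s2.png',cv2.resize(s['image'][100:280,180:380,::-1],None,fx=3,fy=3))
```

```text
(no output)
```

View pics/s2.png

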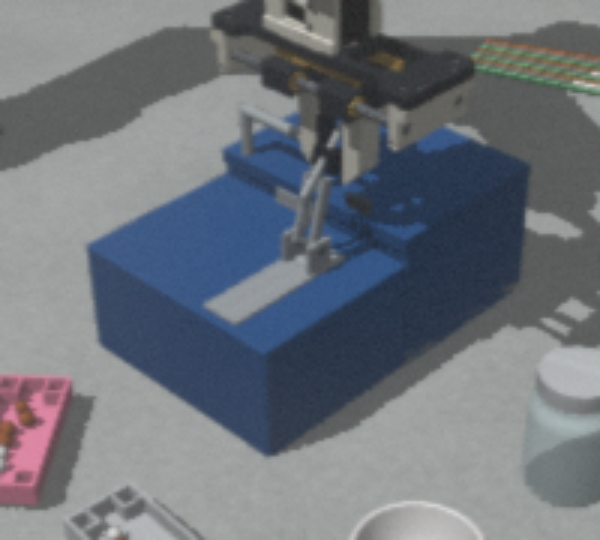

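The lever leans toward the lid in the grip, past upright. I'll release it and rise.

move_arm(
  motion=[
    [0,0,0,0,0,0],
    [0,0,0,0,0,0],
    [0,0,0,0,0,0],
    [0,0,0,0,0,0],
  ],
  fingers=0,
)

```text
time: 8.43
tool_pos: [0.533, 0.1017, 0.1627]
tool_rot: [-3.141, 0.0, 1.608]
contact_force: [0.1, 0.8, 0.3]
opening: 0.0459
grip_force: 0.0
```

move_arm(
  motion=[
    [0,0,-0.3,0,0,0],
    [0,0,-0.6,0,0,0],
    [0,0,-0.9,0,0,0],
    [0,0,-0.9,0,0,0],
  ],
)

```text
time: 8.93
tool_pos: [0.5343, 0.1018, 0.2551]
tool_rot: [3.137, 0.0, 1.608]
contact_force: [-1.2, -0.7, -0.9]
opening: 0.0464
grip_force: 0.0
```

Run:
```python
from h import *
c=cam('scene');P=cloud(c)
# in kiln frame
D=P-np.array([*C,0]);kx=D[...,0]*np.cos(Y)+D[...,1]*np.sin(Y);ky=-D[...,0]*np.sin(Y)+D[...,1]*np.cos(Y)
h=P[...,2];m=(c['image'].max(-1)<60)&(kx>20)&(kx<70)&(ky>-210)&(ky<-.05)&(ky>-.2)&(h>.11)&(h<.21)
m=(c['image'].max(-1)<60)&(kx>.02)&(kx<.07)&(ky<-.05)&(ky>-.2)&(h>.13)&(h<.21)
print(m.sum(),np.median(kx[m]),np.median(ky[m]),np.median(h[m]),h[m].max())
# yaw 0 target above handle
p=k2w(-.040,-.068,.26);print(p,rel(p))
print(robot.observe()['qpos'])
```

```text
66 0.05469115178582108 -0.09444103117378816 0.1763294601053173 0.1853386718654605
[0.4471428  0.12316688 0.26      ] [ 0.24629224 -0.85417574 -0.06788013]
[ 4.72943014e-02  3.55360370e-01  1.42944652e+00 -1.08132929e-04
  1.35538904e+00  1.04982490e-02]
```

move_arm(
  motion=[
    [0.03,-0.1,-0.07,0,0,0.055],
    [0.06,-0.2,-0.07,0,0,0.11],
    [0.09,-0.3,-0.07,0,0,0.165],
    [0.12,-0.4,-0.07,0,0,0.22],
    [0.15,-0.5,-0.07,0,0,0.275],
    [0.18,-0.6,-0.07,0,0,0.33],
    [0.21,-0.7,-0.07,0,0,0.385],
    [0.246,-0.854,-0.07,0,0,0.44],
    [0.246,-0.854,-0.07,0,0,0.5],
    [0.246,-0.854,-0.07,0,0,0.5],
    [0.246,-0.854,-0.07,0,0,0.5],
  ],
)

```text
time: 10.35
tool_pos: [0.4467, 0.1231, 0.2592]
tool_rot: [3.141, 0.001, 0.04]
contact_force: [0.3, -0.4, -0.2]
opening: 0.0457
grip_force: 0.0
```

Run:
```python
from h import *
c=cam('wrist');P=cloud(c);h=P[...,2]
m=(h>.15)&(h<.175)&(P[...,0]<.52)&(abs(P[...,1]-.123)<.03);q=P[m]
if len(q)>20:print(len(q),np.median(q[:,2]),cv2.minAreaRect((q[:,:2]*1000).astype(np.float32)))
print(robot.observe()['tool_rot'],robot.observe()['tool_pos'],rel(k2w(-.04,-.068,.148)))
g=lambda t:np.array([.078-.146*np.cos(t)+.077*np.sin(t),.085+.146*np.sin(t)+.077*np.cos(t)])
p=g(0)
for t in np.arange(0,1.72,.1): d=(g(t)-p)*10;print(round(t,2),'dy',round(-d[0],3),'dz',round(-d[1],3))
```

```text
1527 0.16543917212022918 ((447.36578369140625, 122.42184448242188), (88.75592041015625, 9.963443756103516), 2.5236871242523193)
[3.14142857e+00 1.10543577e-03 3.97174453e-02] [0.44682971 0.12309233 0.25931662] [ 4.38856600e-03 -8.03182107e-04  1.11316189e+00]
0.0 dy -0.0 dz -0.0
0.1 dy -0.084 dz -0.142
0.2 dy -0.182 dz -0.275
0.3 dy -0.293 dz -0.397
0.4 dy -0.415 dz -0.508
0.5 dy -0.548 dz -0.606
0.6 dy -0.69 dz -0.69
0.7 dy -0.839 dz -0.759
0.8 dy -0.995 dz -0.814
0.9 dy -1.156 dz -0.852
1.0 dy -1.319 dz -0.875
1.1 dy -1.484 dz -0.88
1.2 dy -1.649 dz -0.87
1.3 dy -1.811 dz -0.843
1.4 dy -1.971 dz -0.8
1.5 dy -2.125 dz -0.741
1.6 dy -2.272 dz -0.667
1.7 dy -2.412 dz -0.579
```

move_arm(
  motion=[
    [0,0,0.4,0,0,0],
    [0,0,0.8,0,0,0],
    [0,0,1.0,0,0,0],
    [0,0,1.0,0,0,0],
  ],
)

```text
time: 10.9
tool_pos: [0.446, 0.123, 0.1585]
tool_rot: [3.141, 0.004, 0.038]
contact_force: [-0.5, -0.4, -0.4]
opening: 0.0458
grip_force: 0.0
```

move_arm(
  motion=[
    [0,0,0.11,0,0,0],
    [0,0,0.11,0,0,0],
    [0,0,0.11,0,0,0],
    [0,0,0.11,0,0,0],
    [0,0,0.11,0,0,0],
    [0,0,0.11,0,0,0],
    [0,0,0.11,0,0,0],
  ],
  fingers=-1,
  newtons=35,
)

```text
time: 11.78
tool_pos: [0.4472, 0.1234, 0.1493]
tool_rot: [-3.141, -0.001, 0.037]
contact_force: [-1.0, 2.2, 4.2]
opening: 0.0089
grip_force: 35.0
```

move_arm(
  motion=[
    [0,-0.04,-0.07,0,0,0],
    [0,-0.084,-0.142,0,0,0],
    [0,-0.13,-0.21,0,0,0],
    [0,-0.182,-0.275,0,0,0],
    [0,-0.236,-0.337,0,0,0],
    [0,-0.293,-0.397,0,0,0],
    [0,-0.353,-0.454,0,0,0],
    [0,-0.415,-0.508,0,0,0],
    [0,-0.548,-0.606,0,0,0],
    [0,-0.69,-0.69,0,0,0],
    [0,-0.839,-0.759,0,0,0],
    [0,-0.839,-0.759,0,0,0],
  ],
)

```text
time: 13.28
tool_pos: [0.4441, 0.2074, 0.2274]
tool_rot: [3.141, -0.003, 0.038]
contact_force: [-0.9, -3.7, 11.1]
opening: 0.0091
grip_force: 35.0
```

move_arm(
  motion=[
    [0,-0.078,-0.03,0,0,0],
    [0,-0.156,-0.055,0,0,0],
    [0,-0.236,-0.075,0,0,0],
    [0,-0.317,-0.093,0,0,0],
    [0,-0.4,-0.105,0,0,0],
    [0,-0.48,-0.116,0,0,0],
    [0,-0.562,-0.12,0,0,0],
    [0,-0.645,-0.121,0,0,0],
    [0,-0.728,-0.117,0,0,0],
    [0,-0.81,-0.111,0,0,0],
    [0,-0.81,-0.111,0,0,0],
  ],
)

```text
time: 14.65
tool_pos: [0.4409, 0.2892, 0.2365]
tool_rot: [-3.14, -0.001, 0.038]
contact_force: [1.7, 0.5, 4.4]
opening: 0.0088
grip_force: 35.0
```

move_arm(
  motion=[
    [0,-0.08,0.012,0,0,0],
    [0,-0.162,0.027,0,0,0],
    [0,-0.242,0.047,0,0,0],
    [0,-0.322,0.07,0,0,0],
    [0,-0.4,0.098,0,0,0],
    [0,-0.476,0.129,0,0,0],
    [0,-0.55,0.165,0,0,0],
    [0,-0.623,0.203,0,0,0],
    [0,-0.694,0.245,0,0,0],
    [0,-0.763,0.291,0,0,0],
    [0,-0.763,0.291,0,0,0],
  ],
)

```text
time: 16.02
tool_pos: [0.4379, 0.3652, 0.2061]
tool_rot: [-3.141, 0.0, 0.037]
contact_force: [2.6, 1.9, -1.5]
opening: 0.0091
grip_force: 35.0
```

Run:
```python
from h import *
print(robot.observe()['contact_force'],robot.observe()['qpos'])
c=cam('scene');save(c,'s3')
```

```text
[ 2.56365114  1.88130272 -1.47167673] [5.60186709e-01 4.40825969e-01 1.42961906e+00 1.03752848e-03
 1.27091220e+00 2.09323572e+00]
```

View pics/s3.png

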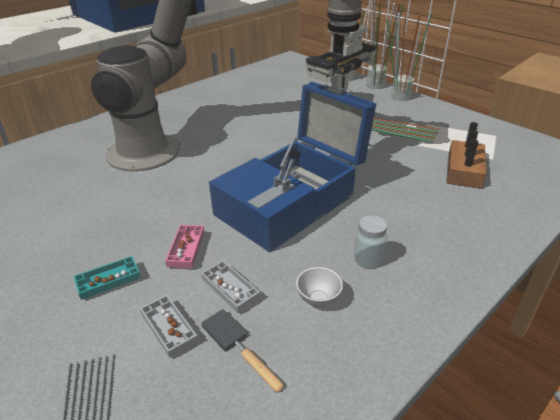

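The lid is open to about 1.7 rad and the lever is still over. Next: release, rise, and go to the nearer tray.

move_arm(
  motion=[
    [0,0,0,0,0,0],
    [0,0,0,0,0,0],
    [0,0,0,0,0,0],
  ],
  fingers=-0.57,
)

```text
time: 16.45
tool_pos: [0.4378, 0.3641, 0.2068]
tool_rot: [3.142, 0.0, 0.037]
contact_force: [0.2, -1.6, -0.2]
opening: 0.0194
grip_force: 0.0
```

move_arm(
  motion=[
    [0,0,-0.3,0,0,0],
    [0,0,-0.6,0,0,0],
    [0,0,-1,0,0,0],
    [0,0,-1,0,0,0],
  ],
)

```text
time: 16.95
tool_pos: [0.439, 0.3649, 0.3103]
tool_rot: [-3.138, -0.006, 0.037]
contact_force: [-0.1, -0.1, -0.3]
opening: 0.0198
grip_force: 0.0
```

move_arm(
  motion=[
    [0.09,0.3,0,0,0,0],
    [0.18,0.6,0,0,0,0],
    [0.28,0.89,0,0,0,0],
  ],
  fingers=1,
)

```text
time: 17.32
tool_pos: [0.469, 0.2753, 0.3058]
tool_rot: [3.141, 0.002, 0.037]
contact_force: [-0.3, 1.0, -0.4]
opening: 0.0449
grip_force: 0.0
```

move_arm(
  motion=[
    [0.09,0.3,0,0,0,0],
    [0.18,0.6,0,0,0,0],
    [0.28,0.89,0,0,0,0],
  ],
)

```text
time: 17.7
tool_pos: [0.5003, 0.1873, 0.3059]
tool_rot: [3.141, 0.002, 0.037]
contact_force: [0.1, -0.1, -0.3]
opening: 0.0752
grip_force: 0.0
```

move_arm(
  motion=[
    [0.09,0.3,0,0,0,0],
    [0.18,0.6,0,0,0,0],
    [0.28,0.89,0,0,0,0],
  ],
)

```text
time: 18.08
tool_pos: [0.5316, 0.0995, 0.3059]
tool_rot: [-3.142, 0.002, 0.037]
contact_force: [0.5, -0.2, 0.1]
opening: 0.0921
grip_force: 0.0
```

move_arm(
  motion=[
    [0.09,0.3,0,0,0,0],
    [0.18,0.6,0,0,0,0],
    [0.28,0.89,0,0,0,0],
  ],
)

```text
time: 18.45
tool_pos: [0.5629, 0.0116, 0.3058]
tool_rot: [-3.141, 0.002, 0.037]
contact_force: [0.6, -0.0, -0.9]
opening: 0.0917
grip_force: 0.0
```

move_arm(
  motion=[
    [0.09,0.3,0,0,0,0],
    [0.18,0.6,0,0,0,0],
    [0.28,0.89,0,0,0,0],
  ],
)

```text
time: 18.82
tool_pos: [0.5942, -0.0762, 0.3057]
tool_rot: [-3.141, 0.002, 0.037]
contact_force: [-0.3, 0.2, -0.2]
opening: 0.0919
grip_force: 0.0
```

move_arm(
  motion=[
    [0.09,0.3,0.33,0,0,0],
    [0.18,0.6,0.66,0,0,0],
    [0.26,0.87,1,0,0,0],
    [0.26,0.87,1,0,0,0],
    [0.26,0.87,1,0,0,0],
  ],
)

```text
time: 19.45
tool_pos: [0.6235, -0.1608, 0.207]
tool_rot: [-3.141, 0.0, 0.037]
contact_force: [-0.9, 1.0, 1.2]
opening: 0.0918
grip_force: 0.0
```

```bash
cat >> h.py <<'E'
def box(q): 
    (c,(w,h),a)=cv2.minAreaRect((q[:,:2]*1000).astype(np.float32))
    if w<h:a-=90
    a=(a+90)%180-90
    return np.round(c,1),round(max(w,h),1),round(min(w,h),1),round(a,2)
def trays(c):
    P=cloud(c);hh=P[...,2];im=c['image'].astype(int);sat=im.max(-1)-im.min(-1)
    m=((hh>.018)&(hh<.034)&(sat<40)).astype(np.uint8); m=cv2.morphologyEx(m,cv2.MORPH_CLOSE,np.ones((5,5)))
    n,l,st,_=cv2.connectedComponentsWithStats(m)
    for k in range(1,n):
        if st[k,4]>150:
            q=P[(l==k)&(hh>.016)&(hh<.034)]; b=box(q)
            if b[1]<160 and b[1]>30:print(st[k],b)
E
python3 - <<'E'
from h import *
c=cam('wrist');save(c,'w2');trays(c);print('top');t=cam('top');trays(t);save(t,'t2')
E
```

```text
[  0   0  12  57 433] (array([751.8,  83.5]), 46.1, 10.8, -7.66)
[ 102    0   94   72 1866] (array([750.3, -48.6]), 76.7, 58.8, -88.43)
[ 246  121   66  125 1730] (array([ 620.3, -160.4]), 120.9, 56.2, -1.58)
[ 379  127   90  128 2364] (array([ 618.5, -302.4]), 120.0, 57.2, -6.6)
[271 146  21  61 529] (array([ 629.1, -163.6]), 59.9, 19.1, 1.01)
[401 189  16  38 251] (array([ 602.2, -293. ]), 38.9, 11.1, -0.84)
[  0 207 150  44 967] (array([588. ,  38.2]), 152.0, 41.2, 75.74)
[277 317  47  32 282] (array([ 455.6, -189.9]), 62.5, 8.2, -47.09)
[366 323  47  26 357] (array([ 453.9, -292.4]), 50.8, 31.9, -88.75)
top
[280 137  32  32 331] (array([759.9, -49. ]), 74.5, 73.2, 25.75)
[389 211  25  23 260] (array([ 585. , -298.7]), 56.9, 50.3, 83.92)
```

View pics/w2.png

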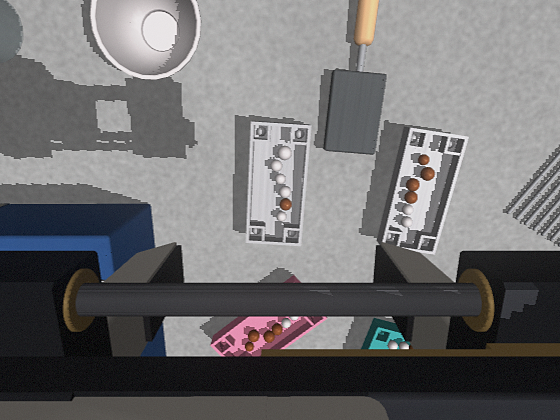

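Wrist view: silver tray A at (278,184) measures (0.620,-0.160) yaw -1.6°, and tray B at (427,190) measures (0.6185,-0.302) yaw -6.6°. The paddle head at (355,110) leaves room for the fingers.

move_arm(
  motion=[
    [-0.08,-0.01,0.3,0,0,0.01],
    [-0.152,-0.013,0.6,0,0,0.0207],
    [-0.152,-0.013,0.95,0,0,0.0207],
    [-0.152,-0.013,0.95,0,0,0.0207],
    [-0.152,-0.013,0.95,0,0,0.0207],
  ],
)

```text
time: 20.18
tool_pos: [0.6095, -0.1605, 0.114]
tool_rot: [3.14, -0.003, -0.027]
contact_force: [-0.7, -0.2, 0.9]
opening: 0.0921
grip_force: 0.0
```

move_arm(
  motion=[
    [0,0,0.3,0,0,0],
    [0,0,0.6,0,0,0],
    [0,0,0.8,0,0,0],
    [0,0,0.94,0,0,0],
    [0,0,0.94,0,0,0],
    [0,0,0.94,0,0,0],
  ],
)

```text
time: 20.92
tool_pos: [0.6092, -0.1609, 0.0192]
tool_rot: [3.141, -0.002, -0.028]
contact_force: [0.1, 0.2, -0.2]
opening: 0.0918
grip_force: 0.0
```

move_arm(
  motion=[
    [0,0,0,0,0,0],
    [0,0,0,0,0,0],
    [0,0,0,0,0,0],
    [0,0,0,0,0,0],
    [0,0,0,0,0,0],
    [0,0,0,0,0,0],
  ],
  fingers=-1,
  newtons=35,
)

```text
time: 21.68
tool_pos: [0.6083, -0.1605, 0.0179]
tool_rot: [-3.142, 0.0, -0.028]
contact_force: [-0.3, 1.0, 0.6]
opening: 0.0556
grip_force: 35.0
```

move_arm(
  motion=[
    [0,0,-0.1,0,0,0],
    [0,0,-0.25,0,0,0],
    [0,0,-0.5,0,0,0],
    [0,0,-0.75,0,0,0],
    [0,0,-1,0,0,0],
    [0,0,-1,0,0,0],
  ],
)

```text
time: 22.42
tool_pos: [0.6098, -0.1612, 0.1208]
tool_rot: [3.14, -0.005, -0.028]
contact_force: [0.9, -0.3, -1.6]
opening: 0.0556
grip_force: 35.0
```

Run:
```python
from h import *
c=cam('top');P=cloud(c);D=P-np.array([*C,0]);kx=D[...,0]*np.cos(Y)+D[...,1]*np.sin(Y);ky=-D[...,0]*np.sin(Y)+D[...,1]*np.cos(Y);h=P[...,2]
m=(abs(kx)<.085)&(abs(ky)<.06)&(h>.024)&(h<.038);q=P[m];print(m.sum(),box(q), 'kiln-frame ext',np.percentile(kx[m],[1,99]),np.percentile(ky[m],[1,99]))
m=(abs(kx)<.085)&(abs(ky)<.06)&(h>.01)&(h<.024);print(m.sum(),np.median(h[m]))
cv2.imwrite('pics/t3.png',cv2.resize(c['image'][200:340,130:320,::-1],None,fx=4,fy=4,interpolation=cv2.INTER_CUBIC))
print(robot.observe()['opening'])
```

```text
313 (array([484.5, 191.9]), 120.3, 57.4, 2.48) kiln-frame ext [-0.05980978  0.05945364] [-0.02930228  0.0271269 ]
3204 0.01574131546745955
0.055190687447511634
```

View pics/t3.png

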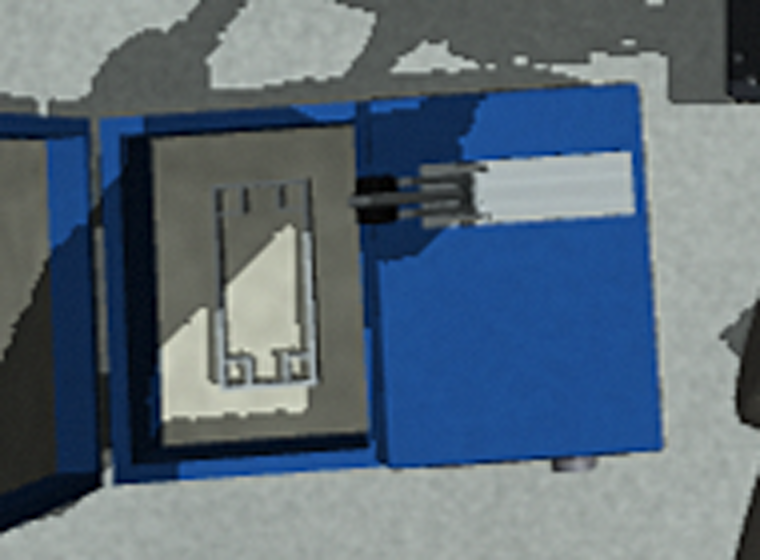

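move_arm(
  motion=[
    [0,0,-0.25,0,0,-0.01],
    [0,0,-0.5,0,0,-0.0207],
    [0,0,-0.75,0,0,-0.0207],
    [0,0,-1,0,0,-0.0207],
    [0,0,-1,0,0,-0.0207],
  ],
)

```text
time: 23.1
tool_pos: [0.6089, -0.1608, 0.2185]
tool_rot: [3.141, -0.002, 0.037]
contact_force: [-0.1, -0.3, -2.6]
opening: 0.0554
grip_force: 35.0
```

move_arm(
  motion=[
    [-0.08,-0.22,-0.1,0,0,0],
    [-0.15,-0.44,-0.2,0,0,0],
    [-0.23,-0.66,-0.3,0,0,0],
    [-0.307,-0.893,-0.3,0,0,0],
  ],
)

```text
time: 23.6
tool_pos: [0.574, -0.0706, 0.2489]
tool_rot: [3.141, -0.002, 0.038]
contact_force: [-0.6, 0.4, -2.2]
opening: 0.0558
grip_force: 35.0
```

move_arm(
  motion=[
    [-0.08,-0.22,0,0,0,0],
    [-0.15,-0.44,0,0,0,0],
    [-0.23,-0.66,0,0,0,0],
    [-0.307,-0.893,0,0,0,0],
  ],
)

```text
time: 24.1
tool_pos: [0.5397, 0.017, 0.2476]
tool_rot: [3.142, 0.0, 0.037]
contact_force: [0.1, 0.2, -1.3]
opening: 0.0553
grip_force: 35.0
```

move_arm(
  motion=[
    [-0.08,-0.22,0,0,0,0],
    [-0.15,-0.44,0,0,0,0],
    [-0.23,-0.66,0,0,0,0],
    [-0.307,-0.893,0,0,0,0],
  ],
)

```text
time: 24.6
tool_pos: [0.5056, 0.105, 0.2477]
tool_rot: [3.141, 0.0, 0.037]
contact_force: [-0.3, -0.6, -0.9]
opening: 0.0551
grip_force: 35.0
```

move_arm(
  motion=[
    [-0.08,-0.22,0,0,0,0],
    [-0.15,-0.44,0,0,0,0],
    [-0.23,-0.66,0,0,0,0],
    [-0.307,-0.893,0,0,0,0],
    [-0.307,-0.893,0,0,0,0],
    [-0.307,-0.893,0,0,0,0],
    [-0.307,-0.893,0,0,0,0],
  ],
)

```text
time: 25.48
tool_pos: [0.4726, 0.1913, 0.2477]
tool_rot: [3.141, -0.0, 0.036]
contact_force: [-0.5, 0.3, -2.1]
opening: 0.0555
grip_force: 35.0
```

Run:
```python
from h import *
s=robot.observe();print(s['tool_pos'],s['tool_rot'],s['opening'])
c=cam('wrist');save(c,'w3');P=cloud(c);h=P[...,2];print(rel([.4726,.1920,.2]))
z=s['tool_pos'][2]
m=(h>z-.025)&(h<z+.012)&(abs(P[...,0]-.485)<.07)&(abs(P[...,1]-.192)<.04);q=P[m];print(m.sum(),box(q),np.percentile(h[m],[5,50,95]))
# top view of tray
t=cam('top');P=cloud(t);h=P[...,2];m=(h>z-.025)&(h<z+.015)&(abs(P[...,1]-.19)<.045)&(abs(P[...,0]-.485)<.075);print('top',m.sum(),box(P[m]))
```

```text
[0.47261409 0.19129612 0.24773529] [ 3.14124451e+00 -6.58315196e-05  3.60240438e-02] 0.05551946233840704
[-1.42103013e-04 -7.21948402e-03  4.77436271e-01]
27262 (array([486.1, 192.2]), 118.3, 79.9, 2.45) [0.24008247 0.24177224 0.2552537 ]
top 993 (array([486. , 190.6]), 119.9, 56.8, 2.18)
```

View pics/w3.png

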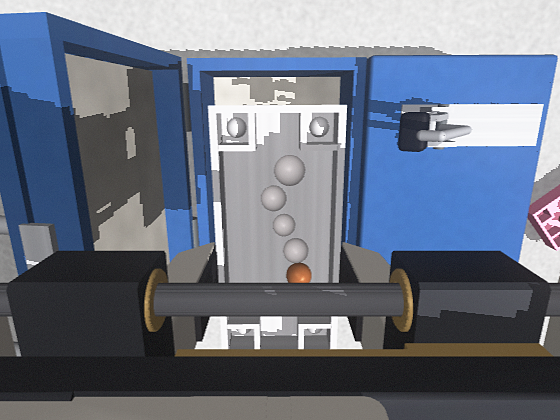

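The held tray is aligned over the chamber (columns 210–350), and the lever tab at (415,130) is clear. I'll apply a 1 mm trim and descend in stages.

move_arm(
  motion=[
    [-0.01,-0.009,0.25,0,0,0],
    [-0.01,-0.009,0.5,0,0,0],
    [-0.01,-0.009,0.75,0,0,0],
    [-0.01,-0.009,1,0,0,0],
    [-0.01,-0.009,1,0,0,0],
  ],
)

```text
time: 26.2
tool_pos: [0.4704, 0.192, 0.1463]
tool_rot: [3.141, 0.004, 0.036]
contact_force: [-0.2, -1.1, -1.8]
opening: 0.0555
grip_force: 35.0
```

move_arm(
  motion=[
    [0,0,0.2,0,0,0],
    [0,0,0.4,0,0,0],
    [0,0,0.6,0,0,0],
    [0,0,0.75,0,0,0],
    [0,0,0.85,0,0,0],
    [0,0,0.85,0,0,0],
    [0,0,0.85,0,0,0],
  ],
)

```text
time: 27.08
tool_pos: [0.4719, 0.1928, 0.0634]
tool_rot: [-3.141, -0.001, 0.037]
contact_force: [-0.8, -0.5, -1.9]
opening: 0.0555
grip_force: 35.0
```

move_arm(
  motion=[
    [0,0,0.06,0,0,0],
    [0,0,0.11,0,0,0],
    [0,0,0.14,0,0,0],
    [0,0,0.16,0,0,0],
    [0,0,0.18,0,0,0],
    [0,0,0.18,0,0,0],
  ],
)

```text
time: 27.82
tool_pos: [0.4713, 0.1927, 0.0447]
tool_rot: [3.141, 0.0, 0.037]
contact_force: [-0.7, 0.0, -1.7]
opening: 0.0553
grip_force: 35.0
```

move_arm(
  motion=[
    [0,0,0.02,0,0,0],
    [0,0,0.035,0,0,0],
    [0,0,0.05,0,0,0],
    [0,0,0.05,0,0,0],
  ],
)

```text
time: 28.32
tool_pos: [0.4714, 0.1927, 0.04]
tool_rot: [3.141, -0.0, 0.037]
contact_force: [-1.2, -1.4, 2.9]
opening: 0.0556
grip_force: 35.0
```

The pins dropped in: z is 0.040 with light contact. Release, rise, and travel to tray B.

move_arm(
  motion=[
    [0,0,0,0,0,0],
    [0,0,0,0,0,0],
    [0,0,0,0,0,0],
    [0,0,0,0,0,0],
  ],
  fingers=0.52,
)

```text
time: 28.82
tool_pos: [0.4714, 0.1927, 0.0398]
tool_rot: [3.142, -0.0, 0.037]
contact_force: [0.1, -0.4, 0.0]
opening: 0.0698
grip_force: 0.0
```

move_arm(
  motion=[
    [0,0,-0.2,0,0,0],
    [0,0,-0.5,0,0,0],
    [0,0,-1,0,0,0],
    [0,0,-1,0,0,0],
  ],
)

```text
time: 29.32
tool_pos: [0.4737, 0.1933, 0.1433]
tool_rot: [-3.14, -0.008, 0.037]
contact_force: [0.2, -0.7, 0.0]
opening: 0.0697
grip_force: 0.0
```

move_arm(
  motion=[
    [0,0,-0.3,0,0,0],
    [0,0,-0.6,0,0,0],
    [0,0,-1,0,0,0],
    [0,0,-1,0,0,0],
    [0,0,-1,0,0,0],
  ],
)

```text
time: 29.95
tool_pos: [0.4707, 0.1926, 0.2384]
tool_rot: [3.141, 0.002, 0.037]
contact_force: [0.2, 0.3, -0.2]
opening: 0.0698
grip_force: 0.0
```

Run:
```python
from h import *
c=cam('wrist');P=cloud(c);D=P-np.array([*C,0]);kx=D[...,0]*np.cos(Y)+D[...,1]*np.sin(Y);ky=-D[...,0]*np.sin(Y)+D[...,1]*np.cos(Y);h=P[...,2]
m=(abs(kx)<.075)&(abs(ky)<.045)&(h>.04)&(h<.065);print(m.sum(),box(P[m]),np.percentile(h[m],[10,50,90]))
save(c,'w4')
t=cam('top');save(t,'t4');P=cloud(t);h=P[...,2];m=(h>.012)&(h<.04)&(abs(P[...,0]-.62)<.1)&(abs(P[...,1]+.3)<.075);print(m.sum(),box(P[m]))
print(robot.observe()['tool_pos'],rel([.6185-.012,-.3015,.22]))
```

```text
2239 (array([483.5, 192.2]), 119.9, 56.1, 2.41) [0.04217749 0.04631627 0.04783804]
1061 (array([ 639.7, -275.7]), 154.0, 114.6, -6.33)
[0.47058834 0.19250343 0.23806824] [1.17680144 4.98660676 0.18075977]
```

move_arm(
  motion=[
    [0.07,0.28,0,0,0,0],
    [0.13,0.56,0,0,0,0],
    [0.196,0.831,0,0,0,0],
  ],
  fingers=1,
)

```text
time: 30.42
tool_pos: [0.4936, 0.1096, 0.2384]
tool_rot: [3.141, 0.003, 0.037]
contact_force: [0.0, 0.6, -0.2]
opening: 0.0911
grip_force: 0.0
```

move_arm(
  motion=[
    [0.07,0.28,0,0,0,0],
    [0.13,0.56,0,0,0,0],
    [0.196,0.831,0,0,0,0],
  ],
)

```text
time: 30.8
tool_pos: [0.5163, 0.0272, 0.2384]
tool_rot: [-3.141, 0.003, 0.037]
contact_force: [-0.0, 0.1, -0.1]
opening: 0.0919
grip_force: 0.0
```

move_arm(
  motion=[
    [0.07,0.28,0,0,0,0],
    [0.13,0.56,0,0,0,0],
    [0.196,0.831,0,0,0,0],
  ],
)

```text
time: 31.18
tool_pos: [0.539, -0.0551, 0.2383]
tool_rot: [-3.141, 0.003, 0.037]
contact_force: [0.3, -0.0, -0.0]
opening: 0.0919
grip_force: 0.0
```

move_arm(
  motion=[
    [0.07,0.28,0,0,0,0],
    [0.13,0.56,0,0,0,0],
    [0.196,0.831,0,0,0,0],
  ],
)

```text
time: 31.55
tool_pos: [0.5617, -0.1374, 0.2382]
tool_rot: [-3.141, 0.002, 0.037]
contact_force: [0.4, -0.1, -0.8]
opening: 0.0916
grip_force: 0.0
```

move_arm(
  motion=[
    [0.07,0.28,0,0,0,0],
    [0.13,0.56,0,0,0,0],
    [0.196,0.831,0,0,0,0],
  ],
)

```text
time: 31.92
tool_pos: [0.5844, -0.2196, 0.2381]
tool_rot: [-3.14, 0.002, 0.037]
contact_force: [0.5, -0.3, 0.6]
opening: 0.0919
grip_force: 0.0
```

move_arm(
  motion=[
    [0.07,0.28,0,0,0,0],
    [0.13,0.56,0.1,0,0,0],
    [0.196,0.831,0.2,0,0,0],
    [0.196,0.831,0.2,0,0,0],
    [0.196,0.831,0.2,0,0,0],
    [0.196,0.831,0.2,0,0,0],
  ],
)

```text
time: 32.67
tool_pos: [0.6074, -0.3003, 0.2201]
tool_rot: [3.142, -0.0, 0.038]
contact_force: [0.5, 0.6, 1.1]
opening: 0.0919
grip_force: 0.0
```

Run:
```python
from h import *
c=cam('wrist');save(c,'w5');trays(c);s=robot.observe();print(s['tool_pos'],s['tool_rot'])
```

```text
[ 17   0  28  50 235] (array([738.5, -79.9]), 47.8, 10.6, -30.66)
[ 245  104   74  127 1625] (array([ 618.3, -302.8]), 120.3, 56.1, -6.51)
[  0 184  26  67 825] (array([557.4, -30.1]), 73.3, 11.8, 10.55)
[306 317  47  32 247] (array([ 441.6, -369.6]), 62.0, 28.6, 44.0)
[265 318  38  12 193] (array([ 440.7, -313.1]), 42.2, 10.2, 83.18)
[ 0.60744379 -0.30035295  0.2203543 ] [ 3.14128112e+00 -5.06725095e-04  3.78663852e-02]
```

View pics/w5.png

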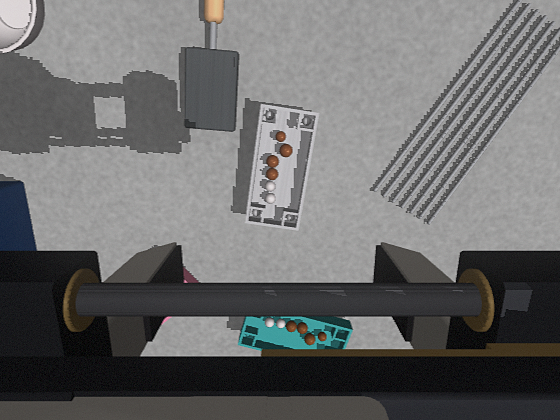

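Tray B is at (280,165) in the view, unmoved: (0.618,-0.303), yaw -6.5°.

move_arm(
  motion=[
    [-0.01,0.01,0.3,0,0,0.025],
    [-0.01,0.01,0.6,0,0,0.048],
    [-0.01,0.01,1,0,0,0.048],
    [-0.01,0.01,1,0,0,0.048],
    [-0.01,0.01,1,0,0,0.048],
  ],
)

```text
time: 33.35
tool_pos: [0.6072, -0.3024, 0.1218]
tool_rot: [3.14, -0.002, -0.113]
contact_force: [0.1, -0.8, 1.4]
opening: 0.0922
grip_force: 0.0
```

move_arm(
  motion=[
    [0,0,0.3,0,0,0],
    [0,0,0.6,0,0,0],
    [0,0,0.8,0,0,0],
    [0,0,1,0,0,0],
    [0,0,1,0,0,0],
    [0,0,1,0,0,0],
  ],
)

```text
time: 34.1
tool_pos: [0.6071, -0.3027, 0.0212]
tool_rot: [3.141, -0.002, -0.114]
contact_force: [-0.3, -0.4, 0.2]
opening: 0.0917
grip_force: 0.0
```

move_arm(
  motion=[
    [0,0,0.07,0,0,0],
    [0,0,0.07,0,0,0],
    [0,0,0.07,0,0,0],
  ],
)

```text
time: 34.48
tool_pos: [0.6064, -0.3023, 0.013]
tool_rot: [3.141, -0.0, -0.114]
contact_force: [0.7, -0.9, 0.0]
opening: 0.0917
grip_force: 0.0
```

move_arm(
  motion=[
    [0,0,0,0,0,0],
    [0,0,0,0,0,0],
    [0,0,0,0,0,0],
    [0,0,0,0,0,0],
    [0,0,0,0,0,0],
    [0,0,0,0,0,0],
  ],
  fingers=-1,
  newtons=35,
)

```text
time: 35.22
tool_pos: [0.6064, -0.3021, 0.0128]
tool_rot: [-3.142, 0.0, -0.114]
contact_force: [-0.5, 1.2, 0.6]
opening: 0.0555
grip_force: 35.0
```

move_arm(
  motion=[
    [0,0,-0.1,0,0,0],
    [0,0,-0.25,0,0,0],
    [0,0,-0.5,0,0,0],
    [0,0,-0.75,0,0,0],
    [0,0,-1,0,0,0],
    [0,0,-1,0,0,0],
  ],
)

```text
time: 35.98
tool_pos: [0.6078, -0.3032, 0.1163]
tool_rot: [3.139, -0.006, -0.114]
contact_force: [-0.9, 0.3, -1.0]
opening: 0.0554
grip_force: 35.0
```

move_arm(
  motion=[
    [0,0,-0.25,0,0,-0.024],
    [0,0,-0.5,0,0,-0.048],
    [0,0,-0.75,0,0,-0.048],
    [0,0,-1,0,0,-0.048],
    [0,0,-1,0,0,-0.048],
    [0,0,-1,0,0,-0.048],
  ],
)

```text
time: 36.72
tool_pos: [0.6057, -0.3019, 0.211]
tool_rot: [-3.14, 0.002, 0.037]
contact_force: [0.0, -0.4, -1.3]
opening: 0.0555
grip_force: 35.0
```

Run:
```python
from h import *
s=robot.observe();print(s['tool_pos'],s['tool_rot'],s['opening'],rel([.4714,.1927,.25]))
```

```text
[ 0.60572862 -0.30188975  0.21095167] [-3.14018312e+00  2.22658301e-03  3.68738614e-02] 0.05552098812804123 [-1.16090667 -4.99259814 -0.38086252]
```

move_arm(
  motion=[
    [-0.05,-0.21,-0.1,0,0,0],
    [-0.1,-0.42,-0.2,0,0,0],
    [-0.15,-0.63,-0.3,0,0,0],
    [-0.194,-0.832,-0.37,0,0,0],
  ],
)

```text
time: 37.22
tool_pos: [0.5836, -0.2179, 0.2512]
tool_rot: [3.141, -0.001, 0.038]
contact_force: [-0.0, -0.6, -0.7]
opening: 0.0557
grip_force: 35.0
```

move_arm(
  motion=[
    [-0.05,-0.21,0,0,0,0],
    [-0.1,-0.42,0,0,0,0],
    [-0.15,-0.63,0,0,0,0],
    [-0.194,-0.832,0,0,0,0],
  ],
)

```text
time: 37.72
tool_pos: [0.561, -0.1359, 0.2501]
tool_rot: [3.141, -0.0, 0.037]
contact_force: [0.0, 0.1, -0.5]
opening: 0.0554
grip_force: 35.0
```

move_arm(
  motion=[
    [-0.05,-0.21,0,0,0,0],
    [-0.1,-0.42,0,0,0,0],
    [-0.15,-0.63,0,0,0,0],
    [-0.194,-0.832,0,0,0,0],
  ],
)

```text
time: 38.22
tool_pos: [0.5386, -0.0536, 0.2498]
tool_rot: [3.141, -0.0, 0.037]
contact_force: [-0.4, -0.8, -1.4]
opening: 0.0558
grip_force: 35.0
```

move_arm(
  motion=[
    [-0.05,-0.21,0,0,0,0],
    [-0.1,-0.42,0,0,0,0],
    [-0.15,-0.63,0,0,0,0],
    [-0.194,-0.832,0,0,0,0],
  ],
)

```text
time: 38.72
tool_pos: [0.5161, 0.0289, 0.2498]
tool_rot: [3.142, -0.0, 0.037]
contact_force: [-0.2, -0.6, -1.8]
opening: 0.0556
grip_force: 35.0
```

move_arm(
  motion=[
    [-0.05,-0.21,0,0,0,0],
    [-0.1,-0.42,0,0,0,0],
    [-0.15,-0.63,0,0,0,0],
    [-0.194,-0.832,0,0,0,0],
  ],
)

```text
time: 39.22
tool_pos: [0.4935, 0.1112, 0.2498]
tool_rot: [3.142, -0.0, 0.037]
contact_force: [-0.4, -0.5, -1.6]
opening: 0.0554
grip_force: 35.0
```

move_arm(
  motion=[
    [-0.05,-0.21,0,0,0,0],
    [-0.1,-0.42,0,0,0,0],
    [-0.15,-0.63,0,0,0,0],
    [-0.194,-0.832,0,0,0,0],
    [-0.194,-0.832,0,0,0,0],
    [-0.194,-0.832,0,0,0,0],
    [-0.194,-0.832,0,0,0,0],
  ],
)

```text
time: 40.1
tool_pos: [0.4718, 0.1918, 0.2498]
tool_rot: [3.141, -0.0, 0.036]
contact_force: [-0.6, -0.1, -1.4]
opening: 0.0552
grip_force: 35.0
```

Run:
```python
from h import *
s=robot.observe();print(s['tool_pos'],s['tool_rot'],s['opening'],rel([.4714,.1927,.07]))
z=s['tool_pos'][2]
t=cam('top');P=cloud(t);h=P[...,2];m=(h>z-.02)&(h<z+.02)&(abs(P[...,1]-.19)<.045)&(abs(P[...,0]-.485)<.075);print('top',m.sum(),box(P[m]))
c=cam('wrist');save(c,'w6')
```

```text
[0.47175257 0.19181921 0.24979889] [ 3.14129575e+00 -1.30523600e-04  3.61432378e-02] 0.0551981639716789 [-0.00343978 -0.00946335  1.79798571]
top 1011 (array([484.6, 190.8]), 120.1, 57.0, 2.64)
```

move_arm(
  motion=[
    [-0.003,-0.009,0.25,0,0,0],
    [-0.003,-0.009,0.5,0,0,0],
    [-0.003,-0.009,0.75,0,0,0],
    [-0.003,-0.009,1,0,0,0],
    [-0.003,-0.009,1,0,0,0],
  ],
)

```text
time: 40.83
tool_pos: [0.4703, 0.1926, 0.1483]
tool_rot: [3.141, 0.004, 0.036]
contact_force: [0.5, -0.2, -1.1]
opening: 0.0558
grip_force: 35.0
```

move_arm(
  motion=[
    [0,0,0.2,0,0,0],
    [0,0,0.4,0,0,0],
    [0,0,0.6,0,0,0],
    [0,0,0.75,0,0,0],
    [0,0,0.81,0,0,0],
    [0,0,0.81,0,0,0],
    [0,0,0.81,0,0,0],
  ],
)

```text
time: 41.7
tool_pos: [0.4718, 0.1933, 0.0695]
tool_rot: [-3.141, -0.001, 0.037]
contact_force: [0.8, 0.4, -1.5]
opening: 0.0557
grip_force: 35.0
```

move_arm(
  motion=[
    [0,0,0.03,0,0,0],
    [0,0,0.06,0,0,0],
    [0,0,0.08,0,0,0],
    [0,0,0.1,0,0,0],
    [0,0,0.1,0,0,0],
  ],
)

```text
time: 42.32
tool_pos: [0.4712, 0.1932, 0.0586]
tool_rot: [3.141, 0.0, 0.037]
contact_force: [-0.1, 0.4, -1.2]
opening: 0.0559
grip_force: 35.0
```

move_arm(
  motion=[
    [0,0,0.02,0,0,0],
    [0,0,0.035,0,0,0],
    [0,0,0.05,0,0,0],
    [0,0,0.05,0,0,0],
  ],
)

```text
time: 42.82
tool_pos: [0.4712, 0.1932, 0.0536]
tool_rot: [3.141, 0.0, 0.037]
contact_force: [-0.2, -0.2, -1.4]
opening: 0.0555
grip_force: 35.0
```

move_arm(
  motion=[
    [0,0,0.006,0,0,0],
    [0,0,0.006,0,0,0],
    [0,0,0.006,0,0,0],
  ],
)

```text
time: 43.2
tool_pos: [0.4713, 0.1932, 0.0532]
tool_rot: [3.142, -0.0, 0.037]
contact_force: [-0.3, -0.1, -1.2]
opening: 0.0557
grip_force: 35.0
```

move_arm(
  motion=[
    [0,0,0,0,0,0],
    [0,0,0,0,0,0],
    [0,0,0,0,0,0],
    [0,0,0,0,0,0],
  ],
  fingers=0.52,
)

```text
time: 43.7
tool_pos: [0.4713, 0.1932, 0.0532]
tool_rot: [3.142, -0.0, 0.037]
contact_force: [0.4, 0.6, -0.2]
opening: 0.0695
grip_force: 0.0
```

move_arm(
  motion=[
    [0,0,-0.2,0,0,0],
    [0,0,-0.5,0,0,0],
    [0,0,-1,0,0,0],
    [0,0,-1,0,0,0],
  ],
)

```text
time: 44.2
tool_pos: [0.4735, 0.1938, 0.1568]
tool_rot: [-3.14, -0.008, 0.037]
contact_force: [-0.5, 0.2, 0.3]
opening: 0.0697
grip_force: 0.0
```

move_arm(
  motion=[
    [0,0,-0.3,0,0,0],
    [0,0,-0.6,0,0,0],
    [0,0,-1,0,0,0],
    [0,0,-1,0,0,0],
    [0,0,-1,0,0,0],
  ],
)

```text
time: 44.82
tool_pos: [0.4706, 0.1931, 0.2518]
tool_rot: [3.141, 0.002, 0.037]
contact_force: [-0.1, 0.8, -0.1]
opening: 0.0699
grip_force: 0.0
```

Run:
```python
from h import *
c=cam('wrist');P=cloud(c);D=P-np.array([*C,0]);kx=D[...,0]*np.cos(Y)+D[...,1]*np.sin(Y);ky=-D[...,0]*np.sin(Y)+D[...,1]*np.cos(Y);h=P[...,2]
m=(abs(kx)<.075)&(abs(ky)<.045)&(h>.059)&(h<.085);print(m.sum(),box(P[m]),np.percentile(h[m],[10,50,90]))
for nm,mm in(('+x',m&(kx>.03)),('+y',m&(ky>.015)),('-y',m&(ky<-.015)),('-x',m&(kx<-.01))): print(nm,mm.sum(),np.percentile(h[mm],90) if mm.any() else 0)
s=cam('scene');cv2.imwrite('pics/s4.png',s['image'][:,:,::-1])
# handle now: scene-cloud in kiln frame, above z .19 beyond lid
P=cloud(s);D=P-np.array([*C,0]);kx=D[...,0]*np.cos(Y)+D[...,1]*np.sin(Y);ky=-D[...,0]*np.sin(Y)+D[...,1]*np.cos(Y);h=P[...,2]
m=(kx>.08)&(kx<.105)&(ky>.06)&(ky<.2)&(h>.15)&(h<.25);print('lid side',m.sum(),np.median(ky[m]),h[m].max())
print(robot.observe()['tool_pos'])
```

```text
2265 (array([483.6, 192.7]), 119.6, 56.1, 2.52) [0.06067745 0.0644194  0.06588856]
+x 646 0.06587755657303795
+y 600 0.06606492860955447
-y 566 0.06605898606686283
-x 927 0.0659545120917754
lid side 481 0.10310909050974525 0.23749806089788894
[0.47049233 0.19303674 0.25143316]
```

View pics/s4.png

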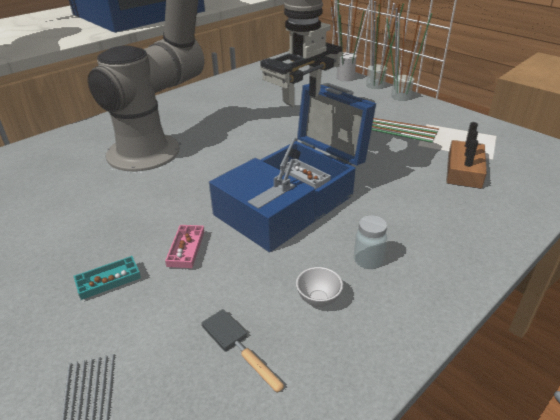

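Both trays are nested: rim level at z 0.066 and centred. The bystanders are untouched and the lever is over. Now back to the handle.

move_arm(
  motion=[
    [0,0,-0.3,0,0,0],
    [0,0,-0.6,0,0,0],
    [0,0,-0.6,0,0,0],
  ],
  fingers=-0.55,
)

```text
time: 45.3
tool_pos: [0.4719, 0.1934, 0.3141]
tool_rot: [-3.141, -0.002, 0.037]
contact_force: [-0.1, -0.7, -0.3]
opening: 0.0445
grip_force: 0.0
```

move_arm(
  motion=[
    [-0.04,-0.29,0,0,0,0],
    [-0.09,-0.58,0,0,0,0],
    [-0.132,-0.863,0,0,0,0],
  ],
)

```text
time: 45.68
tool_pos: [0.4541, 0.2795, 0.311]
tool_rot: [3.14, 0.003, 0.037]
contact_force: [-0.8, -0.7, 0.3]
opening: 0.0209
grip_force: 0.0
```

move_arm(
  motion=[
    [-0.04,-0.29,0,0,0,0],
    [-0.09,-0.58,0,0,0,0],
    [-0.132,-0.863,0,0,0,0],
    [-0.132,-0.863,0,0,0,0],
    [-0.132,-0.863,0,0,0,0],
    [-0.132,-0.863,0,0,0,0],
  ],
)

```text
time: 46.42
tool_pos: [0.4387, 0.3638, 0.3128]
tool_rot: [3.141, 0.001, 0.036]
contact_force: [-0.1, 0.2, -0.3]
opening: 0.0204
grip_force: 0.0
```

Run:
```python
from h import *
print(robot.observe()['opening'],robot.observe()['tool_pos'],rel([.4378,.3643,.2068]))
c=cam('wrist');save(c,'w7');P=cloud(c);h=P[...,2]
m=(h>.205)&(h<.235)&(P[...,1]>.34)&(P[...,0]<.56);print(m.sum(),box(P[m]) if m.sum()>9 else 0,np.median(P[m],0))
```

```text
0.020433676368938926 [0.43872709 0.3638038  0.31276097] [-0.00846734 -0.0060421   1.05961087]
2250 (array([437.7, 354.5]), 89.8, 30.1, 0.99) [0.44755772 0.36210638 0.22346348]
```

View pics/w7.png

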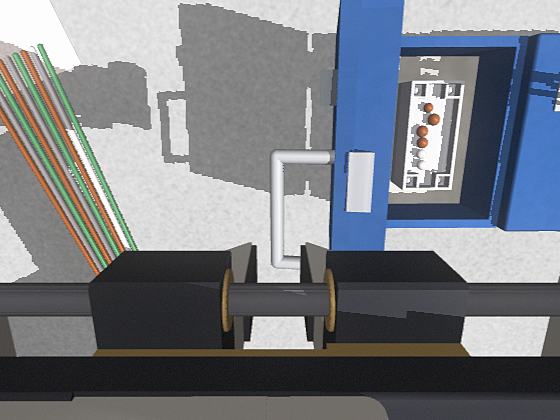

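The bar at (277,205–262) lies between the fingers. I'll grip it and swing the lid back.

move_arm(
  motion=[
    [-0.008,-0.006,0.3,0,0,0],
    [-0.008,-0.006,0.6,0,0,0],
    [-0.008,-0.006,0.85,0,0,0],
    [-0.008,-0.006,1,0,0,0],
    [-0.008,-0.006,1,0,0,0],
  ],
)

```text
time: 47.1
tool_pos: [0.4376, 0.3648, 0.2125]
tool_rot: [3.141, 0.001, 0.036]
contact_force: [-0.8, -0.7, -0.3]
opening: 0.0209
grip_force: 0.0
```

move_arm(
  motion=[
    [0,0,0.06,0,0,0],
    [0,0,0.06,0,0,0],
    [0,0,0.06,0,0,0],
    [0,0,0.06,0,0,0],
    [0,0,0.06,0,0,0],
  ],
  fingers=-1,
  newtons=35,
)

```text
time: 47.72
tool_pos: [0.4379, 0.3652, 0.2072]
tool_rot: [3.141, -0.0, 0.037]
contact_force: [2.8, -1.7, -2.6]
opening: 0.0087
grip_force: 35.0
```

move_arm(
  motion=[
    [0,0.07,-0.046,0,0,0],
    [0,0.14,-0.088,0,0,0],
    [0,0.213,-0.127,0,0,0],
    [0,0.287,-0.162,0,0,0],
    [0,0.363,-0.193,0,0,0],
    [0,0.441,-0.221,0,0,0],
    [0,0.521,-0.244,0,0,0],
    [0,0.601,-0.264,0,0,0],
    [0,0.682,-0.28,0,0,0],
    [0,0.763,-0.291,0,0,0],
    [0,0.763,-0.291,0,0,0],
  ],
)

```text
time: 49.1
tool_pos: [0.4409, 0.2882, 0.2378]
tool_rot: [3.142, -0.002, 0.036]
contact_force: [0.3, 1.5, 8.0]
opening: 0.0091
grip_force: 35.0
```

move_arm(
  motion=[
    [0,0.083,-0.006,0,0,0],
    [0,0.165,-0.01,0,0,0],
    [0,0.248,-0.009,0,0,0],
    [0,0.33,-0.005,0,0,0],
    [0,0.412,0.005,0,0,0],
    [0,0.493,0.018,0,0,0],
    [0,0.574,0.036,0,0,0],
    [0,0.654,0.056,0,0,0],
    [0,0.733,0.082,0,0,0],
    [0,0.81,0.111,0,0,0],
    [0,0.81,0.111,0,0,0],
  ],
)

```text
time: 50.48
tool_pos: [0.4436, 0.2067, 0.2245]
tool_rot: [3.14, 0.001, 0.036]
contact_force: [6.1, -1.9, 0.1]
opening: 0.0087
grip_force: 35.0
```

move_arm(
  motion=[
    [0,0.075,0.034,0,0,0],
    [0,0.149,0.069,0,0,0],
    [0,0.221,0.11,0,0,0],
    [0,0.291,0.153,0,0,0],
    [0,0.359,0.2,0,0,0],
    [0,0.424,0.251,0,0,0],
    [0,0.486,0.305,0,0,0],
    [0,0.546,0.362,0,0,0],
    [0,0.603,0.422,0,0,0],
    [0,0.657,0.484,0,0,0],
    [0,0.755,0.617,0,0,0],
    [0,0.755,0.617,0,0,0],
  ],
)

```text
time: 51.98
tool_pos: [0.4458, 0.1317, 0.1621]
tool_rot: [3.141, 0.002, 0.036]
contact_force: [2.5, 0.4, -3.6]
opening: 0.0091
grip_force: 35.0
```

move_arm(
  motion=[
    [0,0.04,0.07,0,0,0],
    [0,0.06,0.1,0,0,0],
    [0,0.08,0.13,0,0,0],
    [0,0.08,0.15,0,0,0],
    [0,0.08,0.15,0,0,0],
  ],
)

```text
time: 52.6
tool_pos: [0.4462, 0.1241, 0.1487]
tool_rot: [3.14, 0.0, 0.037]
contact_force: [-1.7, -2.7, 5.1]
opening: 0.0088
grip_force: 35.0
```

```bash
cat > lid.py <<'E'
from h import *
for n in('scene','top'):
    s=cam(n);P=cloud(s);D=P-np.array([*C,0]);kx=D[...,0]*np.cos(Y)+D[...,1]*np.sin(Y);ky=-D[...,0]*np.sin(Y)+D[...,1]*np.cos(Y);h=P[...,2]
    m=(kx>0.0)&(kx<.09)&(ky>-.07)&(ky<.07)&(h>.1)&(h<.15)
    if m.sum()>50:print(n,m.sum(),'slope',np.polyfit(ky[m],h[m],1))
    m=(s['image'].max(-1)<60)&(kx>.03)&(kx<.065)&(ky<-.06)&(ky>-.2)&(h>.13)&(h<.21);print('tab',m.sum(),np.median(ky[m]),np.median(h[m]))
E
python3 lid.py
```

```text
scene 1049 slope [-0.01437771  0.1233135 ]
tab 87 -0.09359412409716653 0.1761428195264212
top 2802 slope [-0.00918374  0.12233707]
tab 98 -0.0888532445279688 0.17949826843477673
```

move_arm(
  motion=[
    [0,0,0.02,0,0,0],
    [0,0,0.04,0,0,0],
    [0,0,0.04,0,0,0],
    [0,0,0.04,0,0,0],
  ],
)

```text
time: 53.2
tool_pos: [0.4463, 0.1234, 0.1468]
tool_rot: [3.139, -0.001, 0.038]
contact_force: [-8.7, -6.2, 25.7]
opening: 0.0087
grip_force: 35.0
```

```bash
python3 lid.py
python3 - <<'E'
from h import *
P=np.load('/tmp/top.npz')['P'];D=P-np.array([*C,0]);kx=D[...,0]*np.cos(Y)+D[...,1]*np.sin(Y);ky=-D[...,0]*np.sin(Y)+D[...,1]*np.cos(Y);h=P[...,2]
m=(kx>0.0)&(kx<.09)&(ky>-.07)&(ky<.07)&(h>.1)&(h<.15);print('before top',np.polyfit(ky[m],h[m],1))
P=np.load('/tmp/scene.npz')['P'];D=P-np.array([*C,0]);kx=D[...,0]*np.cos(Y)+D[...,1]*np.sin(Y);ky=-D[...,0]*np.sin(Y)+D[...,1]*np.cos(Y);h=P[...,2]
m=(kx>0.0)&(kx<.09)&(ky>-.07)&(ky<.07)&(h>.1)&(h<.15);print('before scene',np.polyfit(ky[m],h[m],1))
E
```

```text
scene 1070 slope [-0.00605327  0.12262198]
tab 84 -0.09360124802544323 0.1769179322574017
top 2793 slope [-0.00111352  0.12164019]
tab 97 -0.0890351515828784 0.17916521898074078
before top [-0.00463215  0.121789  ]
before scene [-0.01333042  0.12286357]
```

move_arm(
  motion=[
    [0,0,-0.02,0,0,0],
    [0,0,-0.03,0,0,0],
    [0,0,-0.03,0,0,0],
  ],
)

```text
time: 53.68
tool_pos: [0.4462, 0.1234, 0.1471]
tool_rot: [3.139, 0.001, 0.037]
contact_force: [0.0, -5.7, 0.9]
opening: 0.009
grip_force: 35.0
```

move_arm(
  motion=[
    [0,0,0,0,0,0],
    [0,0,0,0,0,0],
    [0,0,0,0,0,0],
  ],
  fingers=-0.2,
)

```text
time: 54.05
tool_pos: [0.4465, 0.1248, 0.1474]
tool_rot: [-3.142, 0.0, 0.037]
contact_force: [-1.2, -0.5, -0.3]
opening: 0.034
grip_force: 0.0
```

move_arm(
  motion=[
    [0,0,-0.3,0,0,0],
    [0,0,-0.6,0,0,0],
    [0,0,-1,0,0,0],
    [0,0,-1,0,0,0],
    [0,0,-1,0,0,0],
    [0,0,-1,0,0,0],
  ],
)

```text
time: 54.8
tool_pos: [0.4459, 0.1246, 0.2463]
tool_rot: [3.141, 0.002, 0.037]
contact_force: [-0.7, 1.1, -0.4]
opening: 0.0366
grip_force: 0.0
```

```bash
python3 lid.py
python3 - <<'E'
from h import *
c=cam('scene');save(c,'s5')
E
```

```text
scene 1071 slope [-0.00404046  0.12271019]
tab 79 -0.09374555251150749 0.17648260417823292
top 2799 slope [-0.00026552  0.12162135]
tab 95 -0.08894068467364588 0.17915953033286025
```

View pics/s5.png

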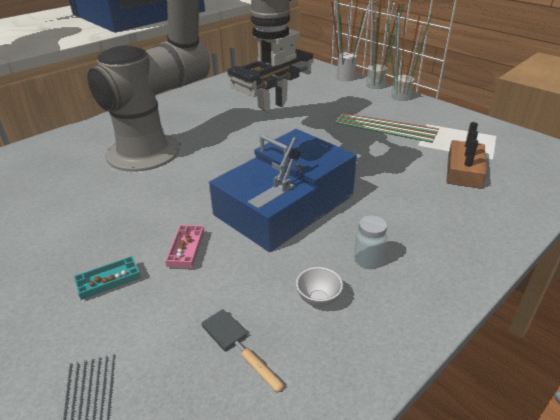

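The lid is shut (slope flat to the pre-opening value), the lever is thrown back, the robot is clear and the bystanders are unmoved.

```bash
python3 -c "
from cell import robot
print(robot.hand_in())"
```

```text
the job is handed in; nothing more can be done
None
```

I handed the job in at about 55 s: both silver trays are nested in the chamber, the lid is pressed shut past its catch, the lever is thrown back and the bystanders are untouched; the judge returned no verdict.

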